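Clip the tote's lid down, corner by opposite corner

ROBOT

A 6-joint arm with a two-finger parallel gripper is mounted at the origin on the work surface. World frame = base frame: x ahead of the robot, y to its left, z up, the work surface at z = 0. Lengths are in m, angles in degrees, forces in N, time in s.
With the tool pointing down it reaches from about 0.4 to 0.825 m from the base axis. Payload 7 kg.
Tool frame: the origin (TCP) lies midway between the tips of the shut fingers; the grasp point (between the pads) lies 19 mm behind it; z points along the fingers, x is the direction in which the jaws open and shut, and the axes are right-handed (so a half turn about z gives the same grasp; the last joint's range is limited). The gripper opens to 88 mm and grips with 3 to 60 N. Pads are 19 mm wide; open, the fingers measure 130 mm over their backs; the gripper's body (78 mm by 193 mm) begins 47 mm behind the grasp point.
Start: joints at [89.158, 20.546, 0.682, 0, -70.136, -16.507], TCP at [0.201, 0.644, 0.227] pointing down, gripper open.
Joint ranges: [-176.03, 176.03], [-82.01, 121.73], [-58.28, 71.71], [-173.87, 95.51], [-174.79, -0.11], [-173.66, 173.66]. Speed limits (degrees/s): [136.94, 136.94, 172.46, 180, 180, 180].

INTERFACE

Orientations are given as [roll, pitch, yaw] about the fixed x, y, z axes, in that order (R = Rz(yaw) Ry(pitch) Rx(roll)).
In Python, from plant import * gives the robot as it stands. The module is installed in compiled form; this text tells all that it offers.
- The arm moves only by the shell command python3 -m pendant 'ROWS' [OPENING]. ROWS is JSON, a list that holds one entry, the list of rows, each a list of 6 numbers: the shift along the world's x, y, z in mm, then the turn, a rotation vector about the world's x, y, z in degrees. A call has 1 to 10 rows; each row is the pose to reach, as a shift and turn from the pose commanded when the call began; what a row does not reach only later rows make up. A row lasts 1/8 s, in which the tool goes at most 62.5 mm and 10.7 degrees, less where a joint would pass 70% of its speed; a pose out of reach is approached as far as the arm can. A call with a gripper value outside its range is refused whole. OPENING is the closure, from -1 (fully open) to 1 (shut), set as the call begins (- or left out, the last holds). The fingers move at their own pace and stop on an object; the grip force is fixed at half the most. Time passes only in rows, so rows that repeat a pose let the fingers close. It gives the time, the measured TCP pose, the force and the opening at its end, in the units of the state.
- get_obs(): the state, without advancing time (a new reading comes with each control period).
- snapshot(name): name is "side" or "top"; returns a dict with "pixels" (400x640x3 uint8, red, green, blue), "depth" (400x640 float32, m along the optical axis (not along the pixel's ray), 0 where there is no reading), "fx", "fy", "cx", "cy" (pixels), "pose" (4x4, takes a point from camera to world coordinates). Camera axes: x right, y down, z forward; pixel columns grow to the right and rows downward; lengths in m; the calibration is good to about 2 mm. A picture is of the moment at which its call begins.
- close_job(): hands the job in, once; it reports no verdict.
The state is a dict: "clock": time; "joint_pos": joint angles; "qvel": joint speeds; "tau": joint torques, N m; "tool_pos": TCP position; "orientation": TCP orientation; "force": force on the tool from outside, world axes, zero at the start; "moment": the same for the moment, N m; "opening": finger opening in m.
Only numpy, scipy, OpenCV 4.12 (cv2) and the standard library are available. Lean on these libraries where they do the work, as an engineer would, in place of code of your own. Each camera call takes 0.05 s, during which the arm holds its last target. There are 200 camera calls.

TASK

Close the packed tote for dispatch, corner to opposite corner: fold a raised lid clip outward, press it down until it snaps over the rim, and keep bearing down on the shut clip for about a second with a firm 15 to 25 N to bed the lid's seal; then do the same to the clip diagonally opposite, then to the other two. Never press with more than 35 N, since the plastic cracks; leave all four clips fully shut, and the dispenser, scanner and cards where they lie.

Things in the scene. Friction and masses are not known exactly. Their poses are not given: they have to be found in the camera images.
- tray: Fixed aluminium tray 250 x 250 x 22 mm, origin mid underside on the bench; z up; at yaw 0 x points away from the robot, y to its left. Centred and square in it stands a blue tote with a flat grey lid, 212 (x) by 196 (y) mm, on card sheets of unmeasured thickness: lid top 105 to 120 mm above the origin. The tote cannot slide, tip or sink. More than 35 N on it, lid or clip cracks it.
- press_near_left (a point): Fixed point of the tray, x -60, y +103, z +111.5 mm in its frame, axes as the tray's: middle of the top of the outer part of the near left clip's arm (45 mm out from its hinge line) when shut, if the tote stood on no sheets. The true place is straight above it, 0 to 15 mm higher, to be found by touch. The hinge line runs along tray x, 58 mm from the centre line; the arm points outward (+y).
- clip_near_left (a joint): Hinge of the black near left lid clip (tray x -60 mm, +y side), rad: 0 shut over the rim; the angle of its arm above level. Starts 0.8 to 1.2, limit 1.4. All clips alike: an L, flat arm 53 x 36 x 5 mm, lip 25 mm deep at its end. The arm starts raised, lip outward; pushing on the face turned to the lid's middle folds it outward and down.
- press_far_left (a point): Fixed point of the tray, x +60, y +103, z +111.5 mm in its frame, axes as the tray's: middle of the top of the outer part of the far left clip's arm (45 mm out from its hinge line) when shut, if the tote stood on no sheets. The true place is straight above it, 0 to 15 mm higher, to be found by touch. The hinge line runs along tray x, 58 mm from the centre line; the arm points outward (+y).
- clip_far_left (a joint): Hinge of the black far left lid clip (tray x +60 mm, +y side), rad: 0 shut over the rim; the angle of its arm above level. Starts 0.8 to 1.2, limit 1.4. All clips: hinge stiff, stays where left (about 1 N at the arm end). In the arm end's last 13 mm the lip's tooth meets the sprung rim: 6 to 13 N at the outer end, differing by clip, more nearer the hinge.
- press_far_right (a point): Fixed point of the tray, x +60, y -103, z +111.5 mm in its frame, axes as the tray's: middle of the top of the outer part of the far right clip's arm (45 mm out from its hinge line) when shut, if the tote stood on no sheets. The true place is straight above it, 0 to 15 mm higher, to be found by touch. The hinge line runs along tray x, 58 mm from the centre line; the arm points outward (-y).
- clip_far_right (a joint): Hinge of the black far right lid clip (tray x +60 mm, -y side), rad: 0 shut over the rim; the angle of its arm above level. Starts 0.8 to 1.2, limit 1.4. All clips: about 5 mm above shut the tooth snaps over the rim and the arm springs shut onto a hard stop, ahead of the finger.
- press_near_right (a point): Fixed point of the tray, x -60, y -103, z +111.5 mm in its frame, axes as the tray's: middle of the top of the outer part of the near right clip's arm (45 mm out from its hinge line) when shut, if the tote stood on no sheets. The true place is straight above it, 0 to 15 mm higher, to be found by touch. The hinge line runs along tray x, 58 mm from the centre line; the arm points outward (-y).
- clip_near_right (a joint): Hinge of the black near right lid clip (tray x -60 mm, -y side), rad: 0 shut over the rim; the angle of its arm above level. Starts 0.8 to 1.2, limit 1.4. All clips: shut, the arm lies level, its top 6.5 mm above the lid top, its lip over the rim.
- tape_dispenser: Black hand tape dispenser with a roll, about 150 x 70 x 84 mm, lying loose on the bench beside the tray; origin at its underside.
- scanner: Black hand-held code scanner lying on the bench beside the tray, about 145 x 75 x 30 mm; origin at the underside of its handle.
- cards: Stack of paper cards, 110 x 150 x 30 mm, on the bench beyond the tray; origin at the middle of its underside.

How it is judged:
By the outcome, as a careful person would: the job done as asked, in the order asked, and still so for the second after the job is handed in, with the robot touching nothing.
It also fails if it takes over 72 s, if anything falls off the work surface, if the arm or the gripper's body presses on something with over 40 N, if the wrist force passes 120 N, or if a joint passes its speed limit or range.

## Working session

There is one attempt and no reset: what is moved stays moved. The work goes in short steps, Python scripts to look and compute and a shell command to move; the robot and the scene stay as the last step left them, time stands still between calls to the robot, and variables do not carry over. Pictures are saved under pics/ and viewed, about 8 in all and at most 12, crops included, and the job is handed in when it is done.

```bash
mkdir -p pics; python3 - <<'E'
from plant import *
import cv2,numpy as np
o=get_obs();print(o)
for n in("top","side"):
    s=snapshot(n);cv2.imwrite(f"pics/{n}0.png",s["pixels"][:,:,::-1]);np.savez(f"{n}0.npz",**s)
    print(n,s["fx"],s["cx"],s["cy"],np.round(s["pose"],3).tolist())
E
```

```text
{'clock': 0.0, 'joint_pos': array([ 8.91565281e+01,  2.05924236e+01,  6.32721568e-01, -2.15688893e-02,
       -7.01360422e+01, -1.65069128e+01]), 'qvel': array([-0.06661298, -0.00481804,  0.01543853,  0.01757168, -0.08809857,
        0.04289988]), 'tau': array([ 5.02512721e-04, -5.82715523e+01,  2.93049198e+01,  6.99704692e+00,
        6.81616933e-03, -1.63081031e-04]), 'tool_pos': array([0.20116519, 0.64379846, 0.22559899]), 'orientation': array([-1.79992233e+02, -9.75596764e-02, -1.07357737e+02]), 'force': array([ 0.36814793,  0.09422626, -0.12370045]), 'moment': array([-0.00562026, -0.02594688,  0.02609792]), 'opening': 0.08758025078398944}
top 406.08728937544765 320.3110860006816 204.89018153447591 [[0.028, -0.991, 0.134, 0.5], [-0.999, -0.025, 0.029, 0.015], [-0.025, -0.135, -0.991, 0.98], [0.0, 0.0, 0.0, 1.0]]
side 476.0494314015425 317.44972190777725 199.7088382302845 [[-0.967, -0.165, 0.194, 0.404], [-0.255, 0.617, -0.744, 0.796], [0.003, -0.769, -0.639, 0.737], [0.0, 0.0, 0.0, 1.0]]
```

View pics/top0.png

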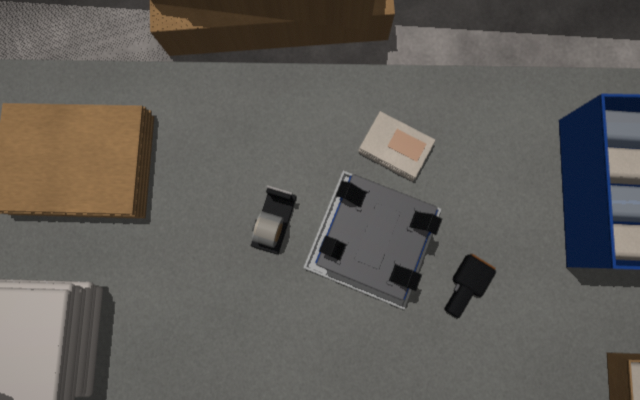

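View pics/side0.png

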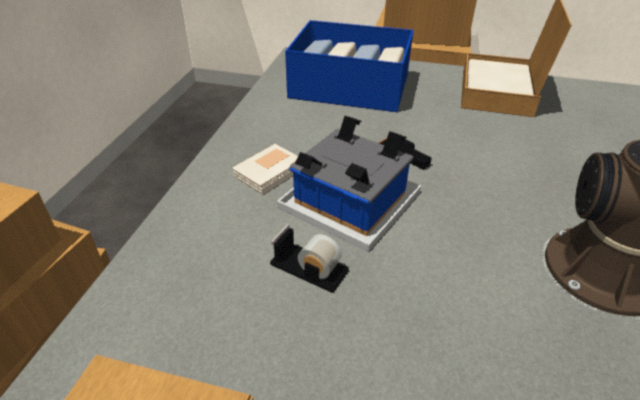

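The top view shows the tote around (372,240). Its raised clips are near-left (332,247), far-left (352,192), far-right (426,222) and near-right (404,276). The dispenser is at (270,225), the scanner at (468,285) and the cards at (397,145). Tray yaw is about -20°.

```bash
python3 - <<'E'
import numpy as np,cv2
for n in("top","side"):
    s=np.load(n+"0.npz");d=s["depth"];v,u=np.mgrid[:400,:640]
    P=np.stack([(u-s["cx"])/s["fx"]*d,(v-s["cy"])/s["fy"]*d,d,np.ones_like(d)],-1)@s["pose"].T
    P=P[...,:3]; px=s["pixels"].astype(int)
    def show(lab,m,big=True):
        if big:
            k,L,st,c=cv2.connectedComponentsWithStats(m.astype(np.uint8));m=L==1+st[1:,4].argmax()
        Q=P[m];r=cv2.minAreaRect((Q[:,:2]*1000).astype(np.float32));print(n,lab,len(Q),"z",np.percentile(Q[:,2],[5,50,95]).round(4),"c",np.round(r[0],1),np.round(r[1],1),round(r[2],2))
        return m
    box=(d>0)&(P[...,0]>.25)&(P[...,0]<.7)&(P[...,1]>-.3)&(P[...,1]<.12)
    lid=show("lid",box&(P[...,2]>.11)&(P[...,2]<.16))
    # tray outline: bright pixels, low
    w=box&(px.min(-1)>120)&(P[...,2]>.012)&(P[...,2]<.032)
    show("traywhite",w&(P[...,0]<.62) & (np.hypot(P[...,0]-.45,P[...,1]+.1)<.19),False)
    # clips: dark pixels high
    k,L,st,c=cv2.connectedComponentsWithStats((box&(P[...,2]>.135)).astype(np.uint8))
    for i in range(1,k):
        if st[i,4]>15: Q=P[L==i];print("  clip",st[i,4],Q.mean(0).round(3),Q.min(0).round(3),Q.max(0).round(3))
E
```

```text
top lid 9020 z [0.1153 0.1184 0.1466] c [557.5 -77.7] [215.4 212.1] 69.49
top traywhite 275 z [0.0189 0.0219 0.0243] c [452.7 -26. ] [266.6  97.4] 46.49
  clip 371 [ 0.643 -0.019  0.15 ] [ 0.62  -0.046  0.135] [0.667 0.007 0.163]
  clip 412 [ 0.582 -0.181  0.157] [ 0.558 -0.209  0.135] [ 0.605 -0.158  0.17 ]
  clip 358 [0.528 0.015 0.162] [ 0.505 -0.01   0.135] [0.55  0.039 0.174]
  clip 429 [ 0.47  -0.14   0.156] [ 0.446 -0.166  0.135] [ 0.493 -0.115  0.169]
side lid 5167 z [0.1139 0.1188 0.1515] c [553.5 -77.2] [216.3 213.5] 70.18
side traywhite 444 z [0.0137 0.0214 0.024 ] c [452.5 -26.1] [269.3 104.4] 46.38
  clip 259 [ 0.581 -0.173  0.153] [ 0.556 -0.206  0.135] [ 0.603 -0.155  0.17 ]
  clip 286 [ 0.469 -0.131  0.152] [ 0.444 -0.157  0.135] [ 0.49 -0.11  0.17]
  clip 227 [ 0.642 -0.008  0.152] [ 0.617 -0.031  0.136] [0.665 0.008 0.163]
  clip 268 [0.524 0.021 0.163] [0.502 0.003 0.135] [0.548 0.039 0.175]
```

```bash
python3 - <<'E'
import numpy as np,cv2
for n in("top","side"):
    s=np.load(n+"0.npz");d=s["depth"];v,u=np.mgrid[:400,:640]
    P=(np.stack([(u-s["cx"])/s["fx"]*d,(v-s["cy"])/s["fy"]*d,d,np.ones_like(d)],-1)@s["pose"].T)[...,:3]
    px=s["pixels"].astype(int)
    q=P[...,:2]-[.555,-.08];a=np.deg2rad(-20);X=q@[np.cos(a),np.sin(a)];Y=q@[-np.sin(a),np.cos(a)]
    near=(d>0)&(abs(X)<.14)&(abs(Y)<.14)
    for lab,m in(("lid",near&(abs(P[...,2]-.118)<.007)&(px.max(-1)>45)),("tray",near&(abs(P[...,2]-.022)<.006))):
        Q=P[m];r=cv2.minAreaRect((Q[:,:2]*1000).astype(np.float32))
        print(n,lab,m.sum(),np.median(Q[:,2]).round(4),np.round(r[0],1),np.round(r[1],1),round(r[2],2),"X",np.percentile(X[m],[.5,99.5]).round(4),"Y",np.percentile(Y[m],[.5,99.5]).round(4))
    # tray edges per side via line fit of extreme points
E
python3 - <<'E'
import cv2
a=cv2.imread('pics/top0.png')[150:330,280:480];cv2.imwrite('pics/c.png',cv2.resize(a,None,fx=3.3,fy=3.3,interpolation=2))
E
```

```text
top lid 7665 0.1181 [556.  -81.8] [206.6 212.1] 69.47 X [-0.1036  0.106 ] Y [-0.1007  0.0976]
top tray 676 0.0217 [555.9 -82.4] [250.6 250.4] 69.46 X [-0.1239  0.1267] Y [-0.1273  0.1237]
side lid 4096 0.1184 [553.8 -78.5] [204.1 214.1] 69.08 X [-0.1073  0.1017] Y [-0.0966  0.1004]
side tray 1009 0.0215 [553.4 -81.2] [253.7 252.9] 69.42 X [-0.1275  0.124 ] Y [-0.1264  0.1243]
```

View pics/c.png

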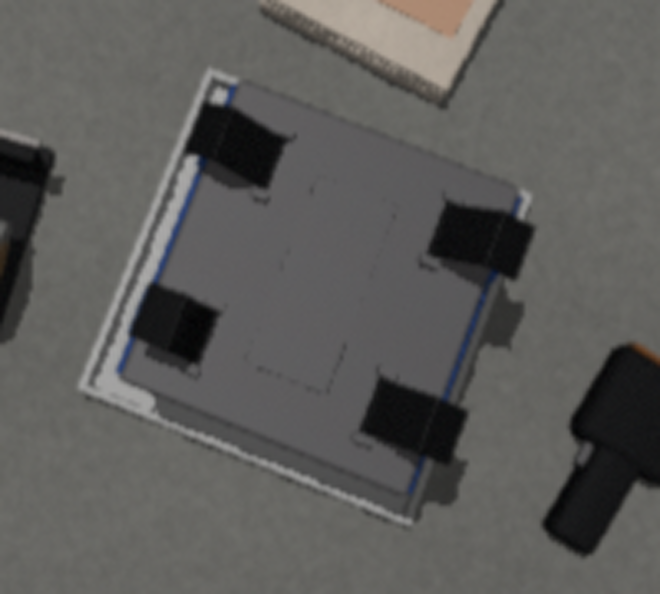

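```bash
python3 -m pendant '[[[31,-66,0,0,0,-9.3],[60,-126,0,0,0,-18.6],[89,-186,0,0,0,-27.9],[118,-247,0,0,0,-37.2],[146,-307,0,0,0,-46.5],[175,-367,0,0,0,-55.8],[203,-427,0,0,0,-65.1],[232,-488,0,0,0,-74.4],[260,-548,0,0,0,-83.7],[288,-606,0,0,0,-93.1]]]' 1
```

```text
clock: 1.35
tool_pos: [0.4699, 0.0778, 0.2267]
orientation: [180.0, 0.0, 159.3]
force: [1.3, 0.8, 1.3]
opening: 0.0002
```

```bash
python3 -m pendant '[[[26,-55,0,0,0,0],[26,-55,0,0,0,0],[26,-55,-30,0,0,0],[26,-55,-60,0,0,0],[26,-55,-77,0,0,0],[26,-55,-77,0,0,0],[26,-55,-77,0,0,0]]]'
python3 - <<'E'
from plant import *
import cv2,numpy as np
o=get_obs();print(o["tool_pos"],o["force"])
s=snapshot("side");cv2.imwrite("pics/s1.png",cv2.resize(s["pixels"][90:270,250:450,::-1],None,fx=3.3,fy=3.3,interpolation=2))
E
```

```text
clock: 2.22
tool_pos: [0.4951, 0.0252, 0.1499]
orientation: [-180.0, -0.0, 159.6]
force: [-1.7, 1.4, -0.5]
opening: 0.0007
[0.4950673  0.02518008 0.14992506] [-1.69712786  1.39929128 -0.49284271]
```

View pics/s1.png

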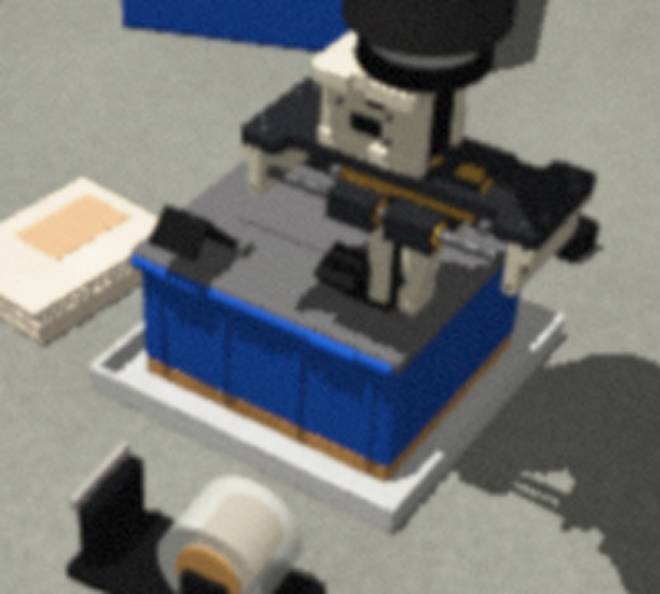

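The side view shows the fingers beside the near-left clip (about (350,270)) instead of inboard of it. The first move was cut short by the speed cap. I'll lift, shift and re-descend.

```bash
python3 -m pendant '[[[0,0,40,0,0,0],[0,0,65,0,0,0],[10,-21,65,0,0,0],[20,-42,65,0,0,0],[20,-42,65,0,0,0],[20,-42,30,0,0,0],[20,-42,0,0,0,0],[20,-42,0,0,0,0]]]'
python3 - <<'E'
from plant import *
import cv2,numpy as np
s=snapshot("side");cv2.imwrite("pics/s2.png",cv2.resize(s["pixels"][90:270,250:450,::-1],None,fx=3.3,fy=3.3,interpolation=2))
E
```

```text
clock: 3.28
tool_pos: [0.5142, -0.0172, 0.1484]
orientation: [-179.9, -0.2, 159.6]
force: [0.2, 0.3, -0.6]
opening: 0.0003
```

View pics/s2.png

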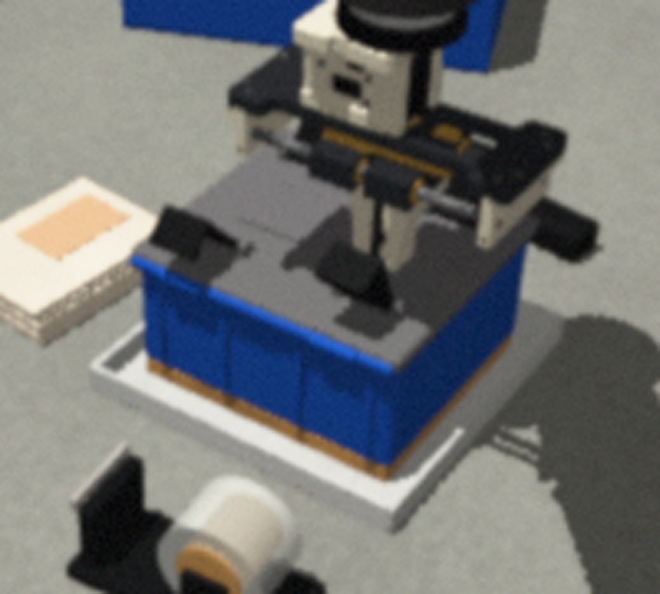

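The picture now shows the fingers (about (385,240)) right behind the clip (355,280), on its lid-middle side. Folding it outward.

```bash
python3 -m pendant '[[[3.5,9.4,0,0,0,0],[7,18.7,0,0,0,0],[10.5,28,0,0,0,0],[14.7,39.3,-5,0,0,0],[17.5,46.8,-10,0,0,0],[18.9,50.6,-10,0,0,0]]]'
python3 -m pendant '[[[0,0,-2,0,0,0],[0,0,-4,0,0,0],[0,0,-5,0,0,0],[0,0,-6,0,0,0]]]'
```

```text
clock: 4.08
tool_pos: [0.5343, 0.034, 0.1388]
orientation: [-180.0, -0.0, 159.6]
force: [0.1, 0.3, -0.1]
opening: 0.0007
clock: 4.58
tool_pos: [0.5353, 0.0341, 0.1347]
orientation: [179.9, 0.1, 159.6]
force: [-1.4, 4.9, 8.4]
opening: 0.0006
```

```bash
python3 -m pendant '[[[0,0,-1,0,0,0],[0,0,-2,0,0,0],[0,0,-2.5,0,0,0],[0,0,-3,0,0,0]]]'; python3 -m pendant '[[[0,0,-0.5,0,0,0],[0,0,-1,0,0,0],[0,0,-1.5,0,0,0]]]'
```

```text
clock: 5.08
tool_pos: [0.5356, 0.0341, 0.1318]
orientation: [179.8, 0.1, 159.6]
force: [-0.1, 5.1, 6.0]
opening: 0.0004
clock: 5.45
tool_pos: [0.5354, 0.0337, 0.1298]
orientation: [179.9, 0.1, 159.6]
force: [2.0, 3.3, 3.2]
opening: 0.0007
```

```bash
for i in 1 2 3; do python3 -m pendant '[[[0,0,-0.5,0,0,0],[0,0,-1,0,0,0]]]'|grep -v ori; done
```

```text
clock: 5.7
tool_pos: [0.5336, 0.0328, 0.1275]
force: [0.1, 0.1, -0.5]
opening: 0.0003
clock: 5.95
tool_pos: [0.5339, 0.0331, 0.1266]
force: [-0.2, -0.0, 0.4]
opening: 0.0007
clock: 6.2
tool_pos: [0.5343, 0.0333, 0.1259]
force: [0.1, -0.0, -0.1]
opening: 0.0003
```

Snapped; free above the shut arm. Feeling for the stop.

```bash
for i in 1 2 3; do python3 -m pendant '[[[0,0,-0.5,0,0,0]]]'|grep -v ori; done
```

```text
clock: 6.32
tool_pos: [0.5344, 0.0333, 0.1255]
force: [0.0, 0.4, 0.2]
opening: 0.0004
clock: 6.45
tool_pos: [0.5344, 0.0334, 0.1251]
force: [0.5, 1.2, 0.5]
opening: 0.0007
clock: 6.58
tool_pos: [0.5344, 0.0334, 0.1245]
force: [-0.9, -0.3, 1.5]
opening: 0.0005
```

```bash
for i in 1 2 3; do python3 -m pendant '[[[0,0,-0.5,0,0,0]]]'|grep -v ori; done
```

```text
clock: 6.7
tool_pos: [0.5345, 0.0333, 0.1244]
force: [-2.6, 0.5, 5.6]
opening: 0.0003
clock: 6.82
tool_pos: [0.5345, 0.0333, 0.1242]
force: [-4.8, 0.4, 9.9]
opening: 0.0002
clock: 6.95
tool_pos: [0.5346, 0.0333, 0.1241]
force: [-5.5, 0.6, 12.0]
opening: 0.0008
```

```bash
python3 -m pendant '[[[0,0,-0.5,0,0,0],[0,0,-0.8,0,0,0]]]'|grep -v ori;python3 -m pendant '[[[0,0,0,0,0,0]]]'|grep -v ori
```

```text
clock: 7.2
tool_pos: [0.5347, 0.0333, 0.1239]
force: [-6.0, 1.3, 16.9]
opening: 0.0002
clock: 7.32
tool_pos: [0.5347, 0.0333, 0.124]
force: [-6.9, 0.8, 14.9]
opening: 0.0005
```

```bash
python3 -m pendant '[[[0,0,-0.6,0,0,0],[0,0,-0.6,0,0,0]]]'|grep -v ori;for i in 1 2 3; do python3 -m pendant '[[[0,0,0,0,0,0],[0,0,0,0,0,0],[0,0,0,0,0,0]]]'|grep -v ori;done
```

```text
clock: 7.58
tool_pos: [0.5347, 0.0333, 0.1237]
force: [-7.1, 1.0, 18.1]
opening: 0.0005
clock: 7.95
tool_pos: [0.5347, 0.0333, 0.1237]
force: [-6.9, 1.1, 18.4]
opening: 0.0004
clock: 8.32
tool_pos: [0.5347, 0.0333, 0.1237]
force: [-7.8, 0.7, 18.3]
opening: 0.0004
clock: 8.7
tool_pos: [0.5347, 0.0333, 0.1237]
force: [-7.4, 0.1, 18.7]
opening: 0.0004
```

Near-left is shut and held about 1.1 s at about 18 N. Next is far-right.

```bash
python3 -m pendant '[[[0,0,40,0,0,0],[0,0,80,0,0,0],[16,-47,80,0,0,0],[31,-92,80,0,0,0],[46,-137,80,0,0,0],[60.5,-179,80,0,0,0],[60.5,-179,80,0,0,0],[60.5,-179,80,0,0,0],[60.5,-179,50,0,0,0],[60.5,-179,28,0,0,0]]]'
python3 -m pendant '[[[0,0,0,0,0,0],[0,0,0,0,0,0]]]'
python3 - <<'E'
from plant import *
import cv2,numpy as np
s=snapshot("side");cv2.imwrite("pics/s3.png",cv2.resize(s["pixels"][90:270,250:450,::-1],None,fx=3.3,fy=3.3,interpolation=2))
E
```

```text
clock: 9.95
tool_pos: [0.5945, -0.1444, 0.149]
orientation: [180.0, -0.0, 159.6]
force: [0.1, -0.1, -1.1]
opening: 0.0004
clock: 10.2
tool_pos: [0.5955, -0.1451, 0.1508]
orientation: [180.0, 0.1, 159.6]
force: [1.0, -0.2, 0.3]
opening: 0.0002
```

View pics/s3.png

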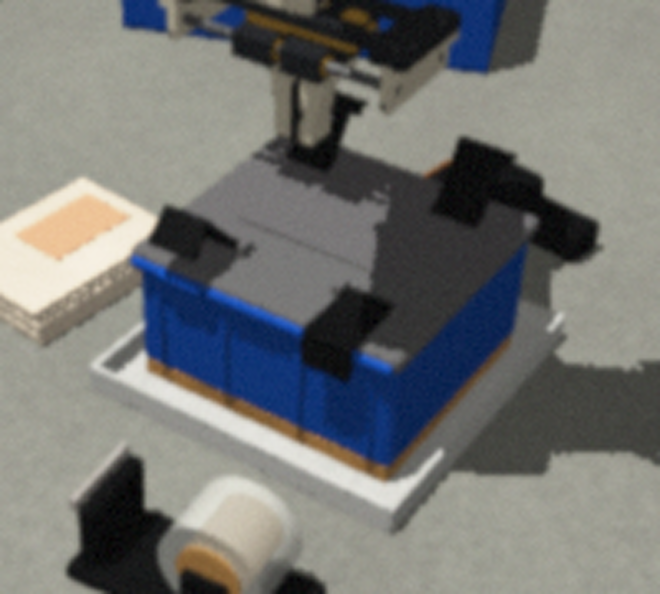

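The picture shows near-left shut over the rim (345,330). The fingers are on the inner side of the far-right clip (320,150). Folding it.

```bash
python3 -m pendant '[[[-3.5,-9.4,0,0,0,0],[-7,-18.7,0,0,0,0],[-10.5,-28,0,0,0,0],[-14.7,-39.3,-5,0,0,0],[-17.5,-46.8,-10,0,0,0],[-18.9,-50.6,-10,0,0,0]]]'|grep -v ori
python3 -m pendant '[[[0,0,-2,0,0,0],[0,0,-4,0,0,0],[0,0,-5,0,0,0],[0,0,-6,0,0,0]]]'|grep -v ori
for i in 1 2 3 4; do python3 -m pendant '[[[0,0,-1,0,0,0]]]'|grep -v ori; done
```

```text
clock: 11.0
tool_pos: [0.5752, -0.197, 0.1389]
force: [0.3, 0.1, 1.1]
opening: 0.0005
clock: 11.5
tool_pos: [0.5762, -0.1967, 0.1347]
force: [-2.7, -3.7, 7.6]
opening: 0.0004
clock: 11.62
tool_pos: [0.5762, -0.1968, 0.1338]
force: [-2.2, -4.6, 8.1]
opening: 0.0005
clock: 11.75
tool_pos: [0.5763, -0.1968, 0.1329]
force: [-2.9, -4.1, 8.0]
opening: 0.0004
clock: 11.88
tool_pos: [0.5764, -0.1968, 0.1318]
force: [-1.7, -3.0, 6.4]
opening: 0.0004
clock: 12.0
tool_pos: [0.5764, -0.1967, 0.1306]
force: [-1.7, -2.0, 4.1]
opening: 0.0005
```

```bash
python3 -m pendant '[[[0,0,-1,0,0,0],[0,0,-2,0,0,0],[0,0,-3,0,0,0],[0,0,-4,0,0,0],[0,0,-4,0,0,0]]]'|grep -v ori
for i in 1 2 3 4; do python3 -m pendant '[[[0,0,-0.5,0,0,0]]]'|grep -v ori; done
```

```text
clock: 12.62
tool_pos: [0.5758, -0.1961, 0.1253]
force: [0.8, 0.9, -0.0]
opening: 0.0004
clock: 12.75
tool_pos: [0.576, -0.1962, 0.1251]
force: [-0.2, -0.2, -0.1]
opening: 0.0003
clock: 12.88
tool_pos: [0.576, -0.1962, 0.1246]
force: [-0.4, -0.5, 1.5]
opening: 0.0004
clock: 13.0
tool_pos: [0.576, -0.1963, 0.1245]
force: [-1.5, -0.5, 5.0]
opening: 0.0002
clock: 13.12
tool_pos: [0.5761, -0.1963, 0.1244]
force: [-2.4, 2.4, 8.4]
opening: 0.0005
```

```bash
for r in 1 2; do python3 -m pendant '[[[0,0,-0.5,0,0,0]]]'|grep -v ori; done;  python3 -m pendant '[[[0,0,-0.5,0,0,0],[0,0,-0.5,0,0,0]]]'|grep -v ori
```

```text
clock: 13.25
tool_pos: [0.5762, -0.1964, 0.1243]
force: [-3.7, 2.6, 10.1]
opening: 0.0005
clock: 13.38
tool_pos: [0.5762, -0.1964, 0.1242]
force: [-5.0, 2.8, 13.9]
opening: 0.0006
clock: 13.62
tool_pos: [0.5762, -0.1964, 0.1241]
force: [-5.4, 2.6, 15.1]
opening: 0.0007
```

```bash
python3 -m pendant '[[[0,0,-0.9,0,0,0],[0,0,-0.9,0,0,0]]]'|grep -v ori;for i in 1 2 3; do python3 -m pendant '[[[0,0,0,0,0,0],[0,0,0,0,0,0],[0,0,0,0,0,0]]]'|grep -v ori;done
```

```text
clock: 13.88
tool_pos: [0.5763, -0.1964, 0.1239]
force: [-6.5, 4.4, 18.3]
opening: 0.0006
clock: 14.25
tool_pos: [0.5763, -0.1964, 0.1238]
force: [-6.3, 4.7, 18.1]
opening: 0.0004
clock: 14.62
tool_pos: [0.5763, -0.1964, 0.1238]
force: [-6.5, 3.5, 18.7]
opening: 0.0004
clock: 15.0
tool_pos: [0.5763, -0.1964, 0.1239]
force: [-7.2, 3.6, 17.5]
opening: 0.0003
```

Far-right is done, held over 1 s at about 18 N. Next is far-left.

```bash
python3 -m pendant '[[[0,0,40,0,0,0],[0,0,80,0,0,0],[17,46,80,0,0,0],[34,92,80,0,0,0],[50.6,136.8,80,0,0,0],[50.6,136.8,80,0,0,0],[50.6,136.8,80,0,0,0],[50.6,136.8,50,0,0,0],[50.6,136.8,28,0,0,0],[50.6,136.8,28,0,0,0]]]'
python3 - <<'E'
from plant import *
import cv2,numpy as np
s=snapshot("side");cv2.imwrite("pics/s4.png",cv2.resize(s["pixels"][90:270,250:450,::-1],None,fx=3.3,fy=3.3,interpolation=2))
E
```

```text
clock: 16.25
tool_pos: [0.625, -0.0607, 0.1476]
orientation: [-179.9, -0.2, 159.5]
force: [0.1, -0.3, -0.0]
opening: 0.0004
```

View pics/s4.png

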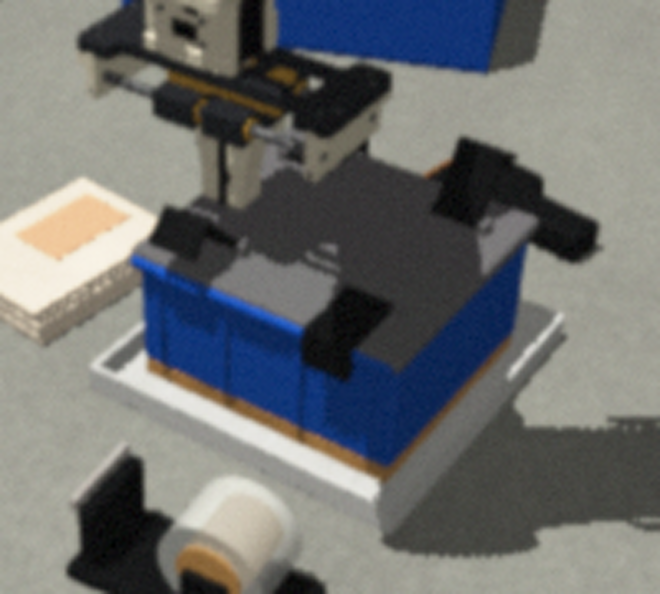

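The fingers (232,195) stand inboard of the far-left clip (190,230), and near-left is still shut. Folding it.

```bash
python3 -m pendant '[[[3.5,9.4,0,0,0,0],[7,18.7,0,0,0,0],[10.5,28,0,0,0,0],[14.7,39.3,-5,0,0,0],[17.5,46.8,-10,0,0,0],[18.9,50.6,-10,0,0,0]]]'|grep -v ori
python3 -m pendant '[[[0,0,-2,0,0,0],[0,0,-4,0,0,0],[0,0,-5,0,0,0],[0,0,-6,0,0,0]]]'|grep -v ori
for i in 1 2 3 4; do python3 -m pendant '[[[0,0,-1,0,0,0]]]'|grep -v ori; done
```

```text
clock: 17.05
tool_pos: [0.6453, -0.0081, 0.1383]
force: [0.6, 0.2, -0.3]
opening: 0.0008
clock: 17.55
tool_pos: [0.6464, -0.0081, 0.1349]
force: [-3.8, 5.7, 9.5]
opening: 0.0004
clock: 17.68
tool_pos: [0.6465, -0.008, 0.1341]
force: [-2.4, 6.1, 9.2]
opening: 0.0004
clock: 17.8
tool_pos: [0.6466, -0.0079, 0.1331]
force: [-2.0, 5.3, 9.1]
opening: 0.0001
clock: 17.92
tool_pos: [0.6467, -0.008, 0.1321]
force: [-1.6, 6.0, 8.3]
opening: 0.0004
clock: 18.05
tool_pos: [0.6468, -0.008, 0.1309]
force: [0.4, 4.9, 6.9]
opening: 0.0008
```

```bash
python3 -m pendant '[[[0,0,-1,0,0,0],[0,0,-2,0,0,0],[0,0,-3,0,0,0],[0,0,-4,0,0,0],[0,0,-4,0,0,0]]]'|grep -v ori
for i in 1 2 3 4 5 6; do python3 -m pendant '[[[0,0,-0.5,0,0,0]]]'|grep -v ori|grep -v open; done
```

```text
clock: 18.68
tool_pos: [0.6452, -0.0091, 0.1248]
force: [0.4, 0.4, -0.7]
opening: 0.0005
clock: 18.8
tool_pos: [0.6454, -0.0089, 0.1246]
force: [-0.8, -0.0, -1.0]
clock: 18.92
tool_pos: [0.6455, -0.0089, 0.1245]
force: [-2.4, -0.1, 3.4]
clock: 19.05
tool_pos: [0.6456, -0.0089, 0.1244]
force: [-3.7, -0.2, 6.7]
clock: 19.18
tool_pos: [0.6456, -0.009, 0.1242]
force: [-2.8, 0.7, 8.8]
clock: 19.3
tool_pos: [0.6456, -0.009, 0.1242]
force: [-4.6, 0.7, 12.3]
clock: 19.42
tool_pos: [0.6457, -0.009, 0.124]
force: [-4.9, 0.1, 14.1]
```

```bash
python3 -m pendant '[[[0,0,-0.6,0,0,0],[0,0,-1.1,0,0,0]]]'|grep -v ori;for i in 1 2 3; do python3 -m pendant '[[[0,0,0,0,0,0],[0,0,0,0,0,0],[0,0,0,0,0,0]]]'|grep -v ori;done
```

```text
clock: 19.68
tool_pos: [0.6458, -0.009, 0.1238]
force: [-7.5, 0.5, 19.5]
opening: 0.0004
clock: 20.05
tool_pos: [0.6457, -0.009, 0.1238]
force: [-7.6, -0.2, 17.6]
opening: 0.0007
clock: 20.42
tool_pos: [0.6458, -0.009, 0.1238]
force: [-7.2, 0.5, 18.0]
opening: 0.0004
clock: 20.8
tool_pos: [0.6457, -0.009, 0.1238]
force: [-7.0, 1.5, 16.6]
opening: 0.0007
```

Far-left is done, held at 17–19 N. Last is near-right.

```bash
python3 -m pendant '[[[0,0,40,0,0,0],[0,0,80,0,0,0],[-41,-24,80,0,0,0],[-82,-48,80,0,0,0],[-123,-72,80,0,0,0],[-163.4,-94.7,80,0,0,0],[-163.4,-94.7,80,0,0,0],[-163.4,-94.7,80,0,0,0],[-163.4,-94.7,50,0,0,0],[-163.4,-94.7,28,0,0,0]]]'
python3 -m pendant '[[[0,0,0,0,0,0],[0,0,0,0,0,0]]]'
python3 - <<'E'
from plant import *
import cv2,numpy as np
s=snapshot("side");cv2.imwrite("pics/s5.png",cv2.resize(s["pixels"][90:270,250:450,::-1],None,fx=3.3,fy=3.3,interpolation=2))
E
```

```text
clock: 22.05
tool_pos: [0.4828, -0.103, 0.1481]
orientation: [180.0, -0.0, 159.6]
force: [0.6, -0.2, -0.3]
opening: 0.0006
clock: 22.3
tool_pos: [0.4831, -0.1033, 0.1497]
orientation: [-180.0, 0.0, 159.6]
force: [-0.4, -0.3, 0.2]
opening: 0.0004
```

View pics/s5.png

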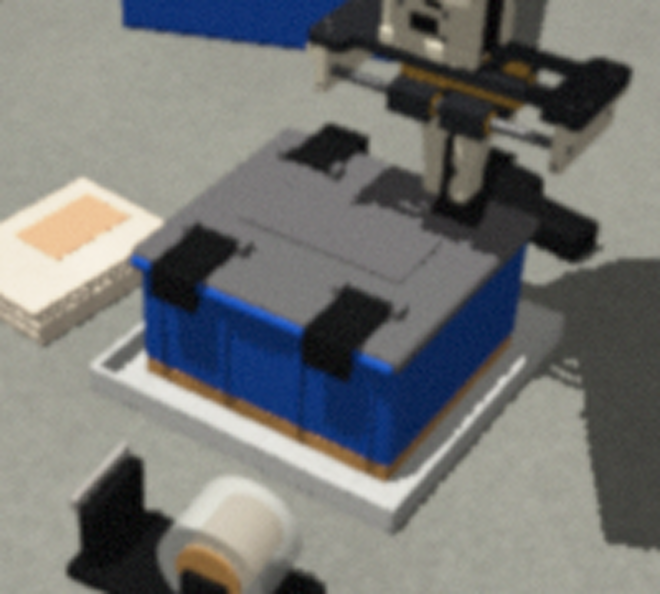

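Three clips are shut: (195,265), (345,330) and (328,148). The fingers (455,180) are in front of the last one. Folding it.

```bash
python3 -m pendant '[[[-3.5,-9.4,0,0,0,0],[-7,-18.7,0,0,0,0],[-10.5,-28,0,0,0,0],[-14.7,-39.3,-5,0,0,0],[-17.5,-46.8,-10,0,0,0],[-18.9,-50.6,-10,0,0,0]]]'|grep -v ori
python3 -m pendant '[[[0,0,-2,0,0,0],[0,0,-4,0,0,0],[0,0,-5,0,0,0],[0,0,-6,0,0,0]]]'|grep -v ori
for i in 1 2 3 4; do python3 -m pendant '[[[0,0,-1,0,0,0]]]'|grep -v ori; done
```

```text
clock: 23.1
tool_pos: [0.4624, -0.1549, 0.1385]
force: [-0.4, -0.1, -0.7]
opening: 0.0002
clock: 23.6
tool_pos: [0.4633, -0.1547, 0.134]
force: [-3.2, -3.1, 9.8]
opening: 0.0004
clock: 23.72
tool_pos: [0.4634, -0.1547, 0.1331]
force: [-3.3, -3.7, 9.4]
opening: 0.0003
clock: 23.85
tool_pos: [0.4635, -0.1547, 0.1321]
force: [-1.9, -3.7, 7.6]
opening: 0.0005
clock: 23.98
tool_pos: [0.4635, -0.1546, 0.131]
force: [-1.4, -3.4, 6.6]
opening: 0.0004
clock: 24.1
tool_pos: [0.4636, -0.1545, 0.1298]
force: [-0.6, -2.4, 4.3]
opening: 0.0
```

```bash
python3 -m pendant '[[[0,0,-1,0,0,0],[0,0,-2,0,0,0],[0,0,-3,0,0,0],[0,0,-3.5,0,0,0],[0,0,-3.5,0,0,0]]]'|grep -v ori
for i in 1 2 3 4 5 6; do python3 -m pendant '[[[0,0,-0.5,0,0,0]]]'|grep -v ori|grep -v open; done
```

```text
clock: 24.72
tool_pos: [0.4631, -0.1541, 0.1255]
force: [0.1, 0.1, 0.4]
opening: 0.0007
clock: 24.85
tool_pos: [0.4632, -0.1541, 0.1251]
force: [-0.2, 0.0, -0.2]
clock: 24.98
tool_pos: [0.4632, -0.1541, 0.1247]
force: [-0.0, 0.2, -0.4]
clock: 25.1
tool_pos: [0.4632, -0.1542, 0.1244]
force: [-1.4, 1.0, 5.6]
clock: 25.22
tool_pos: [0.4633, -0.1542, 0.1243]
force: [-3.3, 1.9, 8.9]
clock: 25.35
tool_pos: [0.4634, -0.1543, 0.1241]
force: [-4.0, 1.9, 12.1]
clock: 25.48
tool_pos: [0.4634, -0.1543, 0.124]
force: [-5.6, 2.9, 15.7]
```

```bash
python3 -m pendant '[[[0,0,-0.6,0,0,0],[0,0,-0.8,0,0,0]]]'|grep -v ori;for i in 1 2 3; do python3 -m pendant '[[[0,0,0,0,0,0],[0,0,0,0,0,0],[0,0,0,0,0,0]]]'|grep -v ori;done
```

```text
clock: 25.72
tool_pos: [0.4635, -0.1543, 0.1238]
force: [-7.9, 4.2, 21.9]
opening: 0.0001
clock: 26.1
tool_pos: [0.4635, -0.1543, 0.1238]
force: [-7.2, 3.4, 20.9]
opening: 0.0006
clock: 26.48
tool_pos: [0.4635, -0.1543, 0.1238]
force: [-6.9, 3.4, 20.8]
opening: 0.0003
clock: 26.85
tool_pos: [0.4635, -0.1543, 0.1238]
force: [-6.3, 4.2, 20.6]
opening: 0.0001
```

```bash
python3 -m pendant '[[[0,0,40,0,0,0],[0,0,90,0,0,0],[0,0,140,0,0,0],[-20,-30,170,0,0,0],[-40,-60,170,0,0,0],[-40,-60,170,0,0,0],[-40,-60,170,0,0,0]]]'
python3 - <<'E'
from plant import *
import cv2,numpy as np
for n in("side","top"):
    s=snapshot(n)
    if n=="side": im=s["pixels"][90:270,250:450,::-1];A=cv2.resize(im,(400,360))
    else: B=cv2.resize(s["pixels"][110:330,240:500,::-1],(400,360))
cv2.imwrite("pics/end.png",np.hstack([A,B]))
E
```

```text
clock: 27.72
tool_pos: [0.4231, -0.2142, 0.2917]
orientation: [180.0, -0.0, 159.5]
force: [-0.5, 0.7, -0.1]
opening: 0.0006
```

View pics/end.png

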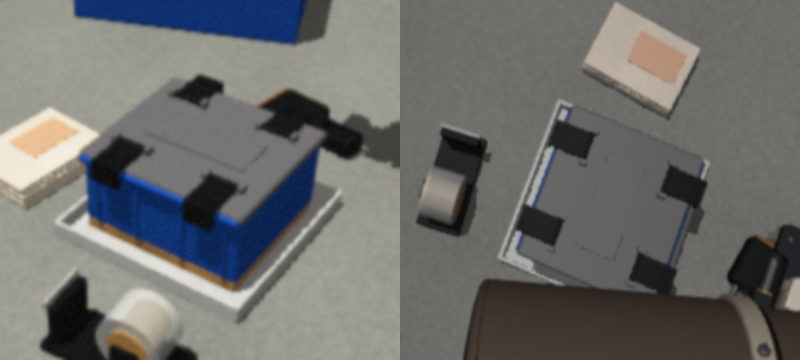

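All four clips lie flat: (118,158), (210,198), (198,90) and (283,122) in the left half. The dispenser and cards look undisturbed, and so does the scanner as far as it can be seen. Handing in.

```bash
python3 -c "
from plant import *
print(close_job())"
```

```text
the job is handed in; nothing more can be done
None
```

The tote is closed: all four clips are shut, and I handed the job in at about 28 s of the 72 s allowed. I worked in the order near-left, far-right, far-left, near-right. Each clip was folded outward, snapped over the rim and held for about 1.1 to 1.3 s.

| Clip | Vertical force during hold |
|---|---|
| near-left | about 18 N |
| far-right | about 18 N |
| far-left | 16.6 to 19.5 N |
| near-right | about 21 N |

- **Peak force:** the highest vertical reading was 21.9 N. A sideways drag of 6 to 8 N came with each hold, so the total stayed under about 24 N, below the 35 N limit.
- **Shut check:** every press met a hard stop at the same height, with the fingertip at about 124.5 mm. That matches the lid top at about 118 mm plus 6.5 mm, and the last picture shows all four arms flat.
- **Other objects:** the dispenser and cards look unmoved in the last picture. The scanner is partly hidden by the arm there, and I did not measure any of the three positions again.
- **One slip:** the speed cap cut the first approach short, so the fingers came down beside the near-left clip, possibly brushing it at about 2 N. I lifted and came down again correctly.

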